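# Eject a seated reference plug from its sleeve into a catch tray

## Robot

A 6-joint arm with a two-finger parallel gripper is mounted at the origin on a cart in front of the work surface, level with it; the furniture and walls round the work are solid. World frame = base frame: x ahead of the robot, y to its left, z up, the work surface at z = 0. Lengths are in m, angles in rad, forces in N, time in s.
With the tool pointing down it reaches from about 0.425 to 0.95 m from the base axis. Payload 3.5 kg.
Tool frame: the origin (TCP) lies between the finger pads; the fingertips stand 19 mm ahead of it and the grasp point (between the pads) is the TCP; z points along the fingers, y is the line along which they close (so a half turn about z gives the same grasp; the last joint's range is limited). The gripper opens to 85 mm and grips with 20 to 120 N. Pads are 22 mm wide; open, the fingers measure 114 mm over their backs; the gripper's body (76 mm by 85 mm) begins 54 mm behind the grasp point. The pads swing forward as they close: fully open they stand 13 mm farther back than shut.
Start: joints at [-1.373, 0.286, 1.577, -0, 1.279, -0.15], TCP at [0.23, -0.635, 0.215] pointing down, gripper open.
Joint ranges: [-2.77, 2.77], [-0.9, 2.22], [0.21, 2.48], [-1.53, 4.67], [0.24, 2.81], [-2.84, 2.84]. Speed limits (rad/s): [2.79, 2.79, 3.14, 3.14, 3.14, 3.14].

## Interface

Orientations are given as a unit quaternion [x, y, z, w].
In Python, from plant import get_state, cams, ctrl gives the robot as it stands. The module is installed in compiled form; this text tells all that it offers.
- The arm moves only by the tool jog_arm, never from a script. Its argument "deltas" is text: rows parted by semicolons, each of 6 numbers parted by spaces: the shift along the world's x, y, z normalised to -1 to 1, where 1 is 0.02 m, then the turn, a rotation vector about the world's x, y, z normalised to -1 to 1, where 1 is 0.1 rad. In form: x y z ax ay az; .... A call has 1 to 20 rows; each row shifts and turns the commanded pose from where the row before left it; what a row does not reach is not made up. A row lasts 1/8 s, in which the tool goes at most 62.5 mm and 10.7 degrees, less where a joint would pass 70% of its speed; a pose out of reach is approached as far as the arm can. A call with a number of a shift or a turn outside -1 to 1 is refused whole. A call with a gripper value outside its range is refused whole. "gripper" is the opening, from 0 (shut) to 1 (fully open), set as the call begins (left out, the last holds). The fingers move at their own pace and stop on an object; "squeeze" is the grip in N (left out, the last holds). Time passes only in rows, so rows that do not move let the fingers close. It gives the time, the measured TCP pose, the force, the opening and the grip force at its end, in the units of the state.
- get_state(): the state, without advancing time (a new reading comes with each control period).
- cams.read_camera(name): name is "scene" or "top"; returns a dict with "color" (420x560x3 uint8, blue, green, red), "vfov" (degrees; the focal length in pixels is half the picture's height over the tangent of half this angle, whatever the lens; pixels are square), "cx", "cy" (the principal point, pixels), "rvec" (rotation vector, rad) and "tvec" (3), from world to camera coordinates, as OpenCV has them. Camera axes: x right, y down, z forward; pixel columns grow to the right and rows downward; lengths in m; the calibration is good to about 2 mm. A picture is of the moment at which its call begins. There is no depth.
- ctrl.sign_off(): hands the job in; it is judged then, once.
The state is a dict: "time": time; "qpos": joint angles; "dq": joint speeds; "joint_efforts": joint torques, N m; "eef_pos": TCP position; "tcp_rot": TCP orientation; "contact_force": force on the tool from outside, world axes, zero at the start; "wrist_torque": the same for the moment, N m; "opening": opening from 0.0 (shut) to 1.0 (fully open); "finger_force": force on a finger pad.
Only numpy, scipy, OpenCV 4.12 (cv2) and the standard library are available. Lean on these libraries where they do the work, as an engineer would, in place of code of your own. Each camera call takes 0.05 s, during which the arm holds its last target. There are 200 camera calls.

## Task

A brass reference plug is stuck in the steel sleeve on the blue extraction stand. Slide the catch tray over the bench until its pan is centred under the sleeve, take the red-handled ejector rod from its grey post and push it down the sleeve as far as it goes so that the plug drops into the tray, then draw the rod out and hang it back upright in its post, seated on its flange. Leave the tray with the plug under the sleeve, let go of everything, and do not disturb the two jars and the rubber bulb.

Things in the scene. Friction and masses are not known exactly. Their poses are not given: they have to be found in the camera images.
- stand: Blue C-shaped frame bolted to the bench (fixed; place, yaw vary). Origin on the bench under the bore axis, z up. Plate 80 x 80 mm centred on that axis, underside 46 mm, top 58 mm over the bench, carries the steel sleeve. Behind it a column 80 mm wide, front face at x = +34 mm; at -x and the sides the space below is open. Foot to x = +79, y = +-60 mm.
- bore (a point): Centre of the upper mouth of the upright steel sleeve (44 mm outside diameter), 96 mm over the bench; axes as stand. The bore, 26 mm diameter, runs straight down through sleeve and plate.
- plug: Brass plug, 24 mm diameter, 14 mm high, chamfered rims, 30 g, slippery. Origin at the centre of its underside. Starts in the bore, underside 52 mm over the bench (top 30 mm below the mouth), held by three spring balls 51 mm over the bench: some 5 to 15 N downward drive it past them; it drops free at the latest when its top is 49 mm over the bench.
- tray: Loose aluminium catch tray with a handle, 120 g. Origin under the centre of its square pan: 60 x 60 mm outside, 54 mm inside, 14 mm high, floor and walls 3 mm. A stem 14 mm wide, 6 mm high runs from the pan along -x to the grip. Starts flat on the bench to one side of the stand.
- tray_grip (a point): Point in the tray's upright orange grip with a black band, a square post 14 x 14 mm that rises to 52 mm; the point is 38 mm up, on the post's axis, 75 mm along -x from the pan's centre; axes as tray.
- rod: Loose upright ejector rod, 120 g. Origin on its axis at the underside of its dark flange (32 mm diameter, 6 mm thick), z up. Above, a red round handle, 20 mm diameter, ends 48 mm above the origin; below, the steel rod, 16 mm diameter, chamfered end, is 54 mm long. With the flange down on the sleeve its end stands 4 mm out below the plate.
- rod_tip (a point): Centre of the rod's lower end, 54 mm under the rod's origin.
- post: Grey tube on a dark round foot (fixed, place varies), origin on the bench at its axis. Tube 40 mm outside, 23 mm bore, top 62 mm over the bench; foot 68 mm diameter. The rod hangs in it, flange on the top. Of post and tray one is left, one right of the stand, either way round.
- jar_blue: Bystander: sample jar with blue lid, 60 mm diameter, 74 mm high, origin at its underside. Leave alone.
- jar_black: Bystander: sample jar with black lid, 60 mm diameter, 74 mm high, origin at its underside. Leave alone.
- bulb: Bystander: orange rubber pipette bulb, 47 mm diameter, 72 mm high, origin at its underside. Leave alone.
Not all that is in view belongs to the job. There is more than one size of the rod; the one meant has the size given above.

How it is judged:
By the outcome, as a careful person would: the job done as asked, in the order asked, and still so for the second after the job is handed in, with the robot touching nothing.
It also fails if it takes over 62 s, if anything falls off the work surface, if the arm or the gripper's body presses on something with over 40 N, if the wrist force passes 120 N, or if a joint passes its speed limit or range.

## Working session

There is one attempt and no reset: what is moved stays moved. The work goes in short steps, Python scripts to look and compute and a tool call to move; the robot and the scene stay as the last step left them, time stands still between calls to the robot, and variables do not carry over. Pictures are saved under pics/ and viewed, at most 11 in all, crops included, and the job is handed in when it is done.

Besides the shell and the picture viewer there is one more tool, called after "Call:" as name(argument=value, ...) on one line, values as JSON. jog_arm: Moves the arm, as the interface text tells. Its arguments: {"type":"object","properties":{"deltas":{"type":"string"},"gripper":{"type":"number"},"squeeze":{"type":"number"}},"required":["deltas"]}

```bash
mkdir -p pics
cat > h.py <<'E'
import numpy as np, cv2
from plant import get_state, cams, ctrl
def shot(n,f=None):
    c=cams.read_camera(n)
    if f: cv2.imwrite(f'pics/{f}.png',c['color'])
    return c
def K(c):
    h,w=c['color'].shape[:2]; f=h/2/np.tan(np.radians(c['vfov'])/2)
    return np.array([[f,0,c['cx']],[0,f,c['cy']],[0,0,1.]])
def proj(c,P):
    return cv2.projectPoints(np.array(P,float).reshape(-1,3),np.array(c['rvec'],float),np.array(c['tvec'],float),K(c),None)[0].reshape(-1,2)
def ray(c,uv):
    R=cv2.Rodrigues(np.array(c['rvec'],float))[0]; t=np.array(c['tvec'],float).ravel()
    return -R.T@t, R.T@np.linalg.inv(K(c))@np.array([uv[0],uv[1],1.])
def atz(c,uv,z):
    o,d=ray(c,uv); return o+d*(z-o[2])/d[2]
def tri(pairs):
    A=np.zeros((3,3));b=np.zeros(3)
    for c,uv in pairs:
        o,d=ray(c,uv); d=d/np.linalg.norm(d); M=np.eye(3)-np.outer(d,d); A+=M;b+=M@o
    return np.linalg.solve(A,b)
E
python3 - <<'E'
from h import *
import pickle
d={n:shot(n,n+'0') for n in('scene','top')}
pickle.dump(d,open('c0.pkl','wb'))
for n,c in d.items(): print(n,c['vfov'],c['cx'],c['cy'],np.round(ray(c,(280,210)),3).tolist(),c['rvec'])
print(get_state())
E
```

```text
scene 52.329529330923535 278.52795101504495 207.8190555580707 [[-0.032, 0.666, 0.639], [0.582, -0.625, -0.52]] [ 0.90433166 -2.28535981  1.29225898]
top 47.84120316676491 278.8927460207558 218.98500209532202 [[0.424, -0.004, 1.377], [0.155, -0.011, -0.988]] [ 2.17809027 -2.13306426  0.1578919 ]
{'time': 0.1, 'qpos': array([-1.37298451e+00,  2.87128776e-01,  1.57807309e+00, -9.88835049e-07,
        1.27858157e+00, -1.49992202e-01]), 'dq': array([-0.00060462, -0.00222041, -0.00421951, -0.00048861, -0.00010265,
       -0.00024874]), 'joint_efforts': array([ 4.84821339e-04, -4.07295156e+01, -2.93698007e+01, -1.73394442e-04,
        3.43707841e-03,  8.08812729e-06]), 'eef_pos': array([ 0.22996797, -0.63393491,  0.21402805]), 'tcp_rot': array([ 9.84916499e-01,  1.73026847e-01, -2.66613012e-05, -1.09506846e-03]), 'contact_force': array([ 0.07138364,  0.23245264, -0.89394139]), 'wrist_torque': array([ 0.02588104,  0.03944079, -0.04325366]), 'finger_force': 0.0, 'opening': 1.0009267742109522}
```

View pics/scene0.png

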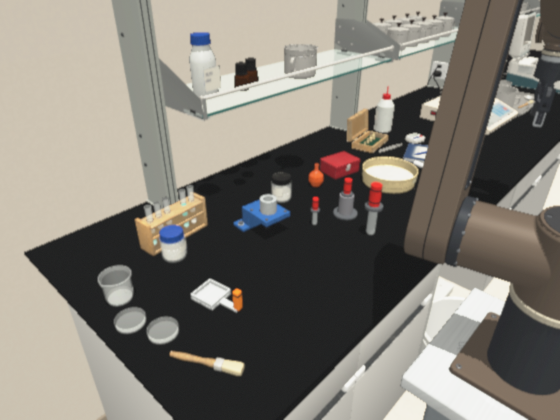

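View pics/top0.png

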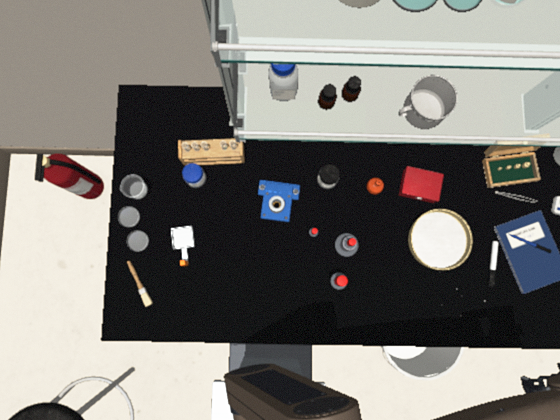

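The scene view shows the stand at (266,212), the tray pan at (211,293) and its grip at (238,300). There are three red-handled candidates:
- Small rod at scene (315,210) / top (314,232).
- Rod in a grey post with a dark foot at scene (347,198) / top (347,243).
- Larger rod standing at scene (374,208) / top (339,282).

The one in the footed post fits the description, so I'll check it in a crop.

Run:
```python
from h import *
import pickle
d=pickle.load(open('c0.pkl','rb'))
s=d['scene']['color'];t=d['top']['color']
# scene: x 230..400,y165..245 ; scene tray 180..260,270..325 ; top 160..360,160..300
a=cv2.resize(s[165:245,230:400],None,fx=4.7,fy=4.7,interpolation=cv2.INTER_CUBIC)[:, :800]
b=cv2.resize(s[275:320,185:260],None,fx=4.7,fy=4.7,interpolation=cv2.INTER_CUBIC)
o=np.zeros((600,800,3),np.uint8);o[:376,:a.shape[1]]=a[:376];o[380:380+b.shape[0],:b.shape[1]]=b
cv2.imwrite('pics/crop1.png',o)
t2=cv2.resize(t[170:300,165:365],None,fx=4,fy=4,interpolation=cv2.INTER_CUBIC)
cv2.imwrite('pics/crop2.png',t2)
```

```text
(no output)
```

View pics/crop1.png

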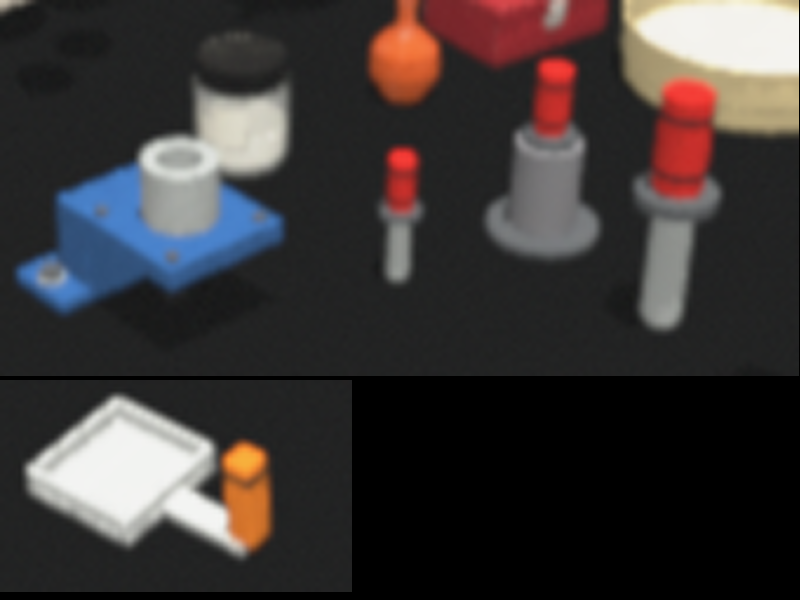

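View pics/crop2.png

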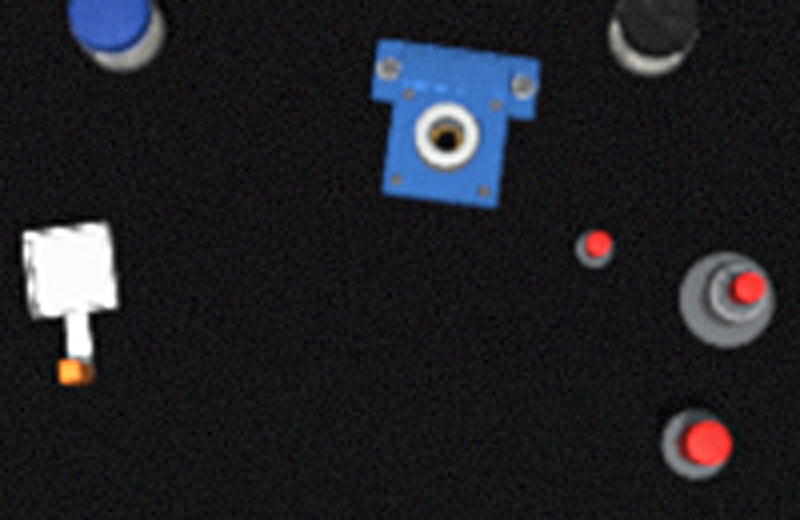

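The crops confirm the choice: the middle rod, with its flange on the tube and a dark round foot, is the job's rod. The small rod (crop 400,210) and the fat rod (crop 685,200) are decoys. The tray grip is at crop (247,495) and the sleeve mouth at crop (180,156).

```bash
cat > m.py <<'E'
from h import *
from scipy.optimize import least_squares
def hullcent(c,P):
    h=cv2.convexHull(proj(c,P).astype(np.float32)); M=cv2.moments(h*1.0); return np.array([M['m10'],M['m01']])/M['m00'],M['m00']
def maskhull(c,cond,roi):
    x0,y0,x1,y1=roi; m=np.zeros(c['color'].shape[:2],np.uint8)
    m[y0:y1,x0:x1]=cond(c['color'][y0:y1,x0:x1].astype(int))*255
    n,l,st,ce=cv2.connectedComponentsWithStats(m)
    pts=np.vstack([np.argwhere(l==i)[:,::-1] for i in range(1,n) if st[i,4]>4])
    # include pixel extents
    p=np.vstack([pts+[a,b] for a in(-.5,.5) for b in(-.5,.5)]).astype(np.float32)
    M=cv2.moments(cv2.convexHull(p)); return np.array([M['m10'],M['m01']])/M['m00'],M['m00']
A=np.linspace(0,2*np.pi,48)
def cyl(r,z0,z1): return np.array([[r*np.cos(a),r*np.sin(a),z] for z in(z0,z1) for a in A])
def box(x0,x1,y0,y1,z0,z1): return np.array([[x,y,z] for x in(x0,x1) for y in(y0,y1) for z in(z0,z1)])
def fit(obs,P,p0):
    "obs: list of (cam,(centroid,area)); P local pts; solve xyz"
    f=lambda p: np.concatenate([hullcent(c,P+p)[0]-m[0] for c,m in obs])
    r=least_squares(f,p0); return r.x,r.fun,[(round(m[1]),round(hullcent(c,P+r.x)[1])) for c,m in obs]
red=lambda i:(i[...,2]>110)&(i[...,1]<70)&(i[...,0]<70)
orange=lambda i:(i[...,2]>120)&(i[...,1]>60)&(i[...,0]<90)
white=lambda i:(i.min(-1)>90)&(i.max(-1)-i.min(-1)<40)
E
python3 - <<'E'
from m import *
import pickle
np.set_printoptions(precision=4,suppress=True)
d=pickle.load(open('c0.pkl','rb'));S,T=d['scene'],d['top']
C1=lambda U,V,y=0:((U+.5)/4.7-.5+230,(V+.5)/4.7-.5+165)
C2=lambda U,V:((U+.5)/4-.5+165,(V+.5)/4-.5+170)
print('rod',fit([(S,maskhull(S,red,(338,172,358,196))),(T,maskhull(T,red,(340,235,358,250)))],cyl(.01,.006,.048),[.5,-.1,.06]))
print('bore tri',tri([(S,C1(180,157)),(T,C2(447,135))]))
print('sleeve atz',atz(S,C1(180,157),.096),atz(T,C2(447,135),.096))
print('post foot top',atz(T,C2(727,300),.006),atz(S,C1(543,222),.006))
print('grip',fit([(S,maskhull(S,orange,(228,285,246,313))),(T,maskhull(T,orange,(175,255,192,270)))],box(-.007,.007,-.007,.007,.006,.052),[.4,.3,0]))
pc=[atz(T,C2(*q),.014) for q in((22,235),(107,223),(117,306),(34,320))]
print('pan T',np.mean(pc,0),[np.linalg.norm(pc[i]-pc[i-1]) for i in range(4)], [np.degrees(np.arctan2(*(pc[a]-pc[b])[1::-1])) for a,b in((0,3),(1,2))])
CB=lambda U,V:((U+.5)/4.7-.5+185,(V-380+.5)/4.7-.5+275)
pc=[atz(S,CB(*q),.014) for q in((118,396),(214,445),(128,528),(27,468))]
print('pan S',np.mean(pc,0),[np.linalg.norm(pc[i]-pc[i-1]) for i in range(4)])
pc=np.array([atz(T,C2(*q),.058) for q in((383,193),(497,207))]);print('plate front',pc,np.degrees(np.arctan2(*(pc[0]-pc[1])[1::-1]))-90)
pf=np.array([atz(T,C2(*q),.0) for q in((379,40),(541,58))]);print('foot back',pf,np.degrees(np.arctan2(*(pf[0]-pf[1])[1::-1]))-90)
for n,q,z in(('blackjar',(655,15),.074),('small',(599,243),.05),('fat',(708,442),.11),('bluejar',(108,15),.074)): print(n,atz(T,C2(*q),z))
E
```

```text
rod (array([ 0.5416, -0.2117,  0.0761]), array([ 0.2344,  0.0926, -0.0312, -0.1779]), [(260, 122), (54, 64)])
bore tri [ 0.6415 -0.0087  0.0959]
sleeve atz [ 0.6401 -0.0093  0.096 ] [ 0.6426 -0.0078  0.096 ]
post foot top [ 0.5409 -0.214   0.006 ] [ 0.5367 -0.2142  0.006 ]
grip (array([0.4752, 0.2518, 0.0063]), array([-0.6488, -0.4096, -0.0461,  1.0659]), [(192, 199), (40, 44)])
pan T [0.5513 0.2616 0.014 ] [np.float64(0.06232538650524877), np.float64(0.06170192540474), np.float64(0.06075591165197028), np.float64(0.060104126939937684)] [np.float64(10.853649836756782), np.float64(9.366139272466176)]
pan S [0.5492 0.2607 0.014 ] [np.float64(0.06044665532152014), np.float64(0.059746635477051384), np.float64(0.06257552602088778), np.float64(0.06362039042715308)]
plate front [[ 0.6068  0.0362  0.058 ]
 [ 0.5986 -0.0441  0.058 ]] -5.823427468257165
foot back [[ 0.7293  0.0439  0.    ]
 [ 0.7184 -0.0766  0.    ]] -5.172554572941692
blackjar [ 0.7353 -0.1526  0.074 ]
small [ 0.5756 -0.1167  0.05  ]
fat [ 0.4372 -0.1855  0.11  ]
bluejar [0.7265 0.2319 0.074 ]
```

Run:
```python
from m import *
import pickle
np.set_printoptions(precision=4,suppress=True)
d=pickle.load(open('c0.pkl','rb'));S,T=d['scene'],d['top']
r2=lambda i:red(i)&(i[...,2]>130)
print('rod',fit([(S,maskhull(S,r2,(344,177,355,196))),(T,maskhull(T,red,(340,235,358,250)))],cyl(.01,.006,.048),[.5,-.1,.06]))
# tray: fit x,y,yaw from hulls of pan in both views (z=0) on white mask, opened to strip the stem
obs=[]
for c,roi in((S,(188,275,235,312)),(T,(166,222,200,254))):
    x0,y0,x1,y1=roi;m=np.zeros((420,560),np.uint8);m[y0:y1,x0:x1]=white(c['color'][y0:y1,x0:x1].astype(int))*255
    m=cv2.morphologyEx(m,cv2.MORPH_OPEN,np.ones((9,9),np.uint8)); pts=np.argwhere(m)[:,::-1].astype(np.float32)
    obs.append((c,cv2.convexHull(pts).reshape(-1,2),m))
P=box(-.03,.03,-.03,.03,0,.014)
def pose(p):
    R=cv2.Rodrigues(np.array([0,0,p[2]]))[0]; return P@R.T+[p[0],p[1],0]
def iou(p):
    s=0
    for c,h,m in obs:
        k=np.zeros((420*8,560*8),np.uint8); cv2.fillConvexPoly(k,cv2.convexHull(((proj(c,pose(p))+.5)*8).astype(np.int32)),255)
        k=cv2.resize(k,(560,420),interpolation=cv2.INTER_AREA)/255.
        h8=cv2.fillConvexPoly(np.zeros((420,560),np.uint8),h.astype(np.int32),1)
        s+=np.abs(k-h8).sum()
    return s
from scipy.optimize import minimize
r=minimize(iou,[.5505,.261,.16],method='Nelder-Mead',options=dict(initial_simplex=[[.5505,.261,.16],[.556,.261,.16],[.5505,.266,.16],[.5505,.261,.24]]))
p=r.x;print('tray',p,np.degrees(p[2]),r.fun,'grip',p[:2]-.075*np.array([np.cos(p[2]),np.sin(p[2])]))
```

```text
rod (array([ 0.5406, -0.2152,  0.0631]), array([-0.7871, -0.0018,  0.4605,  0.6502]), [(120, 120), (54, 63)])
tray [0.5516 0.2622 0.0889] 5.094883819855845 189.58823529411762 grip [0.4769 0.2555]
```

Call:
jog_arm(deltas="0.95 1 0 0 0 -0.95;0.95 1 0 0 0 -0.95;0.95 1 0 0 0 0;0.95 1 0 0 0 0;0.95 1 0 0 0 0;0.95 1 0 0 0 0;0.95 1 0 0 0 0;0.95 1 0 0 0 0;0.95 1 0 0 0 0;0.95 1 0 0 0 0;0.95 1 0 0 0 0;0.95 1 0 0 0 0;0.95 1 0 0 0 0;0.95 1 0 0 0 0;0 1 0 0 0 0;0 1 0 0 0 0;0 1 0 0 0 0;0 1 0 0 0 0;0 1 0 0 0 0;0 1 0 0 0 0", gripper=1)

```text
time: 2.6
eef_pos: [0.496, -0.2333, 0.2154]
tcp_rot: [0.997, 0.079, 0.0, 0.0]
contact_force: [-0.2, -0.5, -0.1]
opening: 1.0
finger_force: 0.0
```

Call:
jog_arm(deltas="0 1 0 0 0 0;0 1 0 0 0 0;0 1 0 0 0 0;0 1 0 0 0 0;0 1 0 0 0 0;0 1 0 0 0 0;0 1 0 0 0 0;0 1 0 0 0 0;0 1 0 0 0 0;0 1 0 0 0 0;0 1 0 0 0 0;0 1 0 0 0 0;0 1 0 0 0 0;0 1 0 0 0 0;-0.2 1 0 0 0 0;-0.2 1 -0.5 0 0 0;-0.2 1 -1 0 0 0;-0.2 1 -1 0 0 0;-0.2 1 -1 0 0 0;0 1 -1 0 0 0")

```text
time: 5.1
eef_pos: [0.4756, 0.1667, 0.1248]
tcp_rot: [0.997, 0.079, 0.0, -0.0]
contact_force: [0.9, 0.2, -0.5]
opening: 1.001
finger_force: 0.0
```

Call:
jog_arm(deltas="0 1 -0.5 0 0 0;0 1 0 0 0 0;0 1 0 0 0 0;0 1 0 0 0 0;0 0.25 0 0 0 0;0 0 0 0 0 0")

```text
time: 5.85
eef_pos: [0.476, 0.2507, 0.1153]
tcp_rot: [0.997, 0.079, -0.0, 0.0]
contact_force: [-0.6, 0.1, 0.5]
opening: 1.0
finger_force: 0.0
```

Run:
```python
from h import *
c=shot('scene');t=shot('top')
o=np.zeros((600,800,3),np.uint8)
a=cv2.resize(c['color'][230:330,160:290],(650,500),interpolation=cv2.INTER_CUBIC);o[:500,:650]=a
cv2.imwrite('pics/g1.png',o[:500,:650]); s=get_state();print(s['eef_pos'],s['tcp_rot'])
```

```text
[0.47605187 0.25010328 0.11529833] [ 9.96898896e-01  7.86928652e-02 -6.18415185e-05  1.44427310e-04]
```

View pics/g1.png

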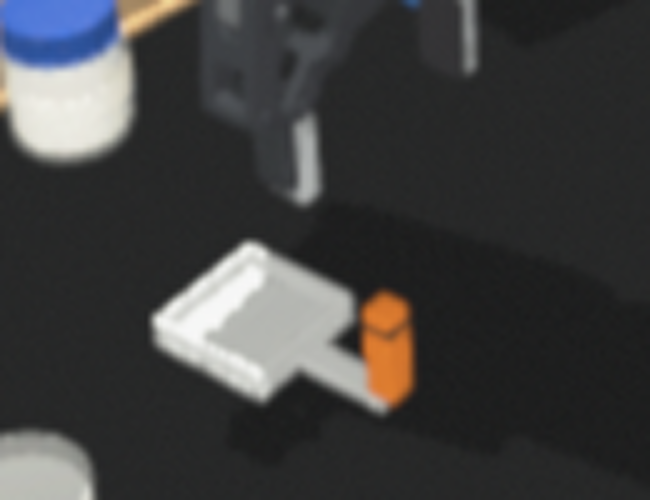

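The view shows the fingers, at crop (310,160) and (465,40), straddling above the orange grip at (388,345). Now I'll descend and grip.

Call:
jog_arm(deltas="0 0 -1 0 0 0;0 0 -1 0 0 0;0 0 -1 0 0 0;0 0 -0.8 0 0 0;0 0 0 0 0 0")

```text
time: 6.58
eef_pos: [0.475, 0.2497, 0.0379]
tcp_rot: [0.997, 0.078, -0.002, 0.0]
contact_force: [0.2, -0.8, 0.9]
opening: 1.002
finger_force: 0.0
```

Call:
jog_arm(deltas="0 0 0 0 0 0;0 0 0 0 0 0;0 0 0 0 0 0;0 0 0 0 0 0;0 0 0 0 0 0;0 0 0 0 0 0;0 0 0 0 0 0", gripper=0, squeeze=35)

```text
time: 7.45
eef_pos: [0.4761, 0.2504, 0.0393]
tcp_rot: [0.997, 0.079, -0.0, 0.0]
contact_force: [-0.4, 1.0, -0.5]
opening: -0.004
finger_force: 0.0
```

Run:
```python
from h import *
c=shot('scene')
cv2.imwrite('pics/g2.png',cv2.resize(c['color'][230:330,160:290],(650,500),interpolation=cv2.INTER_CUBIC)); s=get_state();print(s['eef_pos'],s['tcp_rot'])
print((proj(c,[s['eef_pos'],[.476,.2505,.052]])-[160,230])*5)
```

```text
[0.47605139 0.25043275 0.0392907 ] [ 9.96890936e-01  7.87937907e-02 -2.46012664e-05 -4.21129952e-06]
[[382.14603622 330.31140454]
 [380.48932462 306.74763422]]
```

View pics/g2.png

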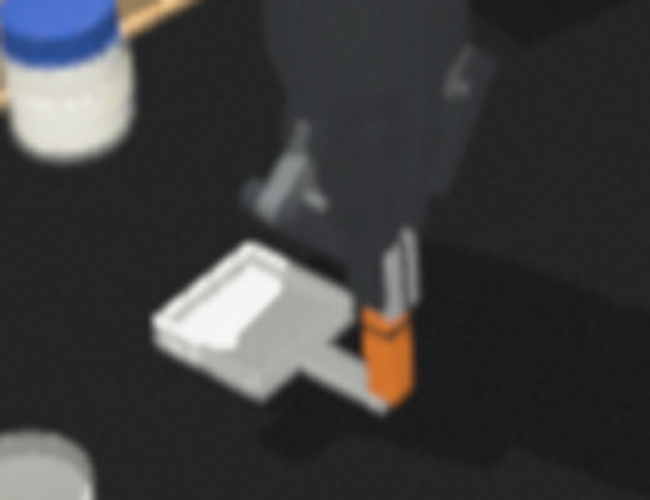

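Run:
```python
from h import *
c=shot('scene');
pts=[[.476,.25,.109],[.476,.2505,.020],[.476,.2505,.052],[.476,.2505,.058],[.476,.2505,0],[.476,.26,0],[.486,.2505,0]]
# pad tips when open at y+-.0425
y=np.radians(9);u=np.array([np.sin(y),-np.cos(y),0])
pts+=list(np.array([.476,.25,.109])+k*.0425*u for k in(1,-1))
print((proj(c,pts)-[160,230])*5)
t=shot('top');
cv2.imwrite('pics/g3.png',cv2.resize(t['color'][210:290,140:240],(800,640),interpolation=cv2.INTER_CUBIC)[:600])
print((proj(t,[[.476,.2505,.052],[.476,.2505,.1]])-[140,210])*8)
```

```text
[[373.88152421 195.22456233]
 [384.51711445 365.76243912]
 [380.48932462 306.74763422]
 [379.71685614 295.42949734]
 [386.95841605 401.53216489]
 [369.79588553 413.65010389]
 [370.85517884 389.72617948]
 [440.81814894 139.5288669 ]
 [301.90933516 255.11018007]]
[[337.82606032 424.41174397]
 [310.53097573 418.21745432]]
```

View pics/g3.png

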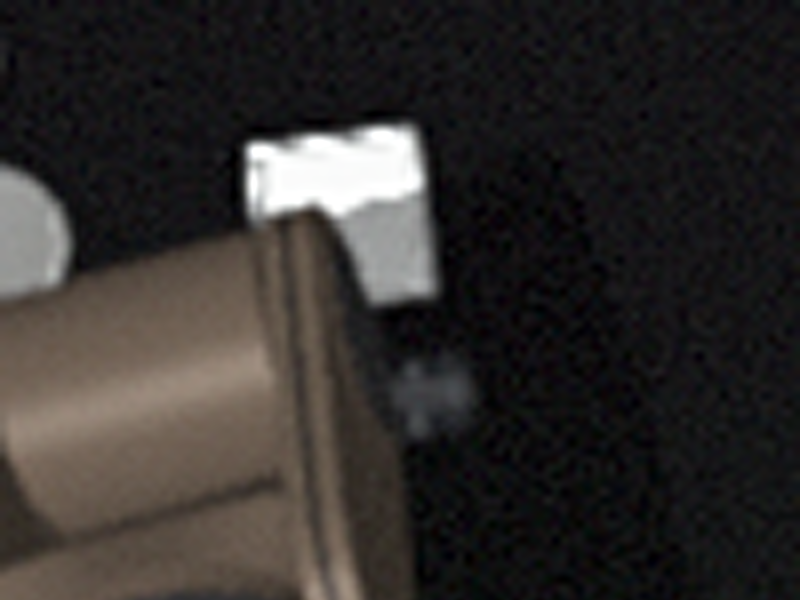

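The fingers shut on nothing. The tips, at crop (400,312), stand at the height of the grip's top face, although the reported TCP z is 0.039. In the top view x and y look right. I'll measure the true tip height by touching the grip top lightly.

Call:
jog_arm(deltas="0 0 -0.1 0 0 0;0 0 0 0 0 0")

```text
time: 7.85
eef_pos: [0.4759, 0.2504, 0.037]
tcp_rot: [0.997, 0.079, -0.0, 0.0]
contact_force: [-0.1, -0.4, 0.6]
opening: -0.001
finger_force: 0.0
```

Call:
jog_arm(deltas="0 0 -0.1 0 0 0;0 0 0 0 0 0")

```text
time: 8.1
eef_pos: [0.4762, 0.2505, 0.036]
tcp_rot: [0.997, 0.079, -0.0, 0.0]
contact_force: [-2.6, -0.4, 4.7]
opening: -0.003
finger_force: 2.4
```

Call:
jog_arm(deltas="0 0 -0.1 0 0 0;0 0 0 0 0 0")

```text
time: 8.35
eef_pos: [0.4763, 0.2505, 0.036]
tcp_rot: [0.997, 0.079, -0.001, 0.0]
contact_force: [-7.1, -2.7, 15.7]
opening: 0.002
finger_force: 7.9
```

Contact came at reported z ≈ 0.0363, where the tips should be at 0.052. So the true height is the reported z plus about 35 mm. Next: raise, open, and descend to reported z ≈ 0.003.

Call:
jog_arm(deltas="0 0 0.5 0 0 0;0 0 0 0 0 0;0 0 0 0 0 0;0 0 0 0 0 0;0 0 0 0 0 0;0 0 0 0 0 0", gripper=1)

```text
time: 9.1
eef_pos: [0.476, 0.2504, 0.0431]
tcp_rot: [0.997, 0.079, -0.0, 0.0]
contact_force: [-0.2, 0.6, 0.1]
opening: 1.0
finger_force: 0.0
```

Call:
jog_arm(deltas="0 0 -0.7 0 0 0;0 0 -0.7 0 0 0;0 0 -0.4 0 0 0;0 0 0 0 0 0")

```text
time: 9.6
eef_pos: [0.4751, 0.2501, 0.0059]
tcp_rot: [0.997, 0.079, -0.001, 0.0]
contact_force: [0.4, -0.3, -0.6]
opening: 1.004
finger_force: 0.0
```

Call:
jog_arm(deltas="0 0 0 0 0 0;0 0 0 0 0 0;0 0 0 0 0 0;0 0 0 0 0 0;0 0 0 0 0 0;0 0 0 0 0 0", gripper=0, squeeze=35)

```text
time: 10.35
eef_pos: [0.4763, 0.2505, 0.0077]
tcp_rot: [0.997, 0.079, 0.0, -0.0]
contact_force: [-0.8, -0.1, 2.5]
opening: 0.16
finger_force: 35.6
```

Call:
jog_arm(deltas="0 -0.4 0 0 0 0;0 -0.8 0 0 0 -0.2;0 -0.8 0 0 0 -0.2;0 -0.8 0 0 0 -0.2;0 -0.8 0 0 0 -0.2;0 -0.8 0 0 0 -0.2;0 -0.8 0 0 0 -0.2;0 -0.8 0 0 0 -0.2;0 -0.8 0 0 0 -0.2;0 -0.8 0 0 0 -0.2;0 -0.8 0 0 0 -0.2;0 -0.8 0 0 0 -0.2;0 -0.8 0 0 0 -0.2;0 -0.8 0 0 0 -0.15;0 -0.8 0 0 0 0;0 -0.8 0 0 0 0;0 -0.18 0 0 0 0;0 0 0 0 0 0")

```text
time: 12.6
eef_pos: [0.476, -0.0022, 0.0077]
tcp_rot: [0.999, -0.049, -0.0, 0.0]
contact_force: [1.0, 1.8, 6.9]
opening: 0.154
finger_force: 36.1
```

Run:
```python
from h import *
c=shot('scene');t=shot('top');s=get_state();print(s['eef_pos'],s['tcp_rot'],s['contact_force'])
g=s['eef_pos'][:2];a=2*np.arctan2(s['tcp_rot'][1],s['tcp_rot'][0]);print(np.degrees(a))
u=np.array([np.cos(a),np.sin(a)]);v=np.array([-u[1],u[0]]);pc=g+.075*u
P=[[*(pc+i*.03*u+j*.03*v),.014] for i,j in((1,1),(1,-1),(-1,-1),(-1,1))]
o=[]
for n,c,ctr in(('s',c,0),('t',t,0)):
    q=proj(c,P);m=q.mean(0).astype(int);x0,y0=m[0]-50,m[1]-37
    im=cv2.resize(c['color'][y0:y0+75,x0:x0+100],None,fx=4,fy=4,interpolation=cv2.INTER_CUBIC)
    o.append(im);print(n,x0,y0,np.round((q-[x0,y0]+.5)*4-.5,1).tolist())
cv2.imwrite('pics/h1.png',np.hstack(o))
```

```text
[ 0.47604664 -0.00225403  0.00768367] [ 9.98805340e-01 -4.88639911e-02 -1.36298685e-05  4.51308245e-04] [0.04275715 1.8546158  6.23145009]
-5.601632157121766
s 243 201 [[137.1, 146.8], [206.1, 112.1], [270.7, 151.8], [201.3, 189.0]]
t 226 202 [[165.9, 105.8], [248.1, 115.6], [238.6, 197.8], [155.8, 188.0]]
```

View pics/h1.png

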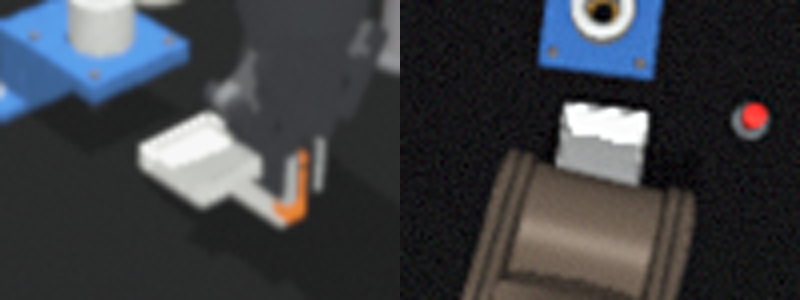

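The picture shows the pan's front corners at top-crop (165,103) and (249,112), within 2 mm of prediction. Pushing it along +x now.

Call:
jog_arm(deltas="0.4 0 0 0 0 0;0.5 0 0 0 0 0;0.5 0 0 0 0 0;0.5 0.01 0 0 0 0;0.5 0.01 0 0 0 0;0.5 0.01 0 0 0 0;0.5 0.01 0 0 0 0;0.5 0.01 0 0 0 0;0.5 0 0 0 0 0;0.1 0 0 0 0 0;0 0 0 0 0 0")

```text
time: 14.08
eef_pos: [0.563, -0.0014, 0.0076]
tcp_rot: [0.999, -0.049, -0.004, 0.001]
contact_force: [-8.4, 0.0, 13.7]
opening: 0.151
finger_force: 37.2
```

Call:
jog_arm(deltas="0 0 0 0 0 0;0 0 0 0 0 0")

```text
time: 14.32
eef_pos: [0.563, -0.0014, 0.0076]
tcp_rot: [0.999, -0.049, -0.004, 0.001]
contact_force: [-8.5, 0.9, 13.5]
opening: 0.158
finger_force: 37.2
```

Run:
```python
from h import *
c=shot('scene');t=shot('top');s=get_state();print(s['eef_pos'],s['contact_force'],s['wrist_torque'])
g=s['eef_pos'][:2];a=np.radians(-5.6)
u=np.array([np.cos(a),np.sin(a)]);v=np.array([-u[1],u[0]]);pc=g+.075*u;print(pc)
P=[[*(pc+i*.03*u+j*.03*v),.014] for i,j in((1,1),(1,-1),(-1,-1),(-1,1))]
P+=[[*(np.array([.641,-.0085])+i*u+j*v),z] for i,j,z in((-.04,.04,.046),(-.04,-.04,.046),(.034,.04,0),(.034,.04,.046),(0,0,.096))]
o=[]
for n,c in(('s',c),('t',t)):
    q=proj(c,P);m=q[:4].mean(0).astype(int);x0,y0=m[0]-40,m[1]-40
    o.append(cv2.resize(c['color'][y0:y0+80,x0:x0+80],None,fx=5,fy=5,interpolation=cv2.INTER_CUBIC));print(n,np.round((q-[x0,y0]+.5)*5-.5).tolist())
cv2.imwrite('pics/h2.png',np.hstack(o))
```

```text
[ 0.56301078 -0.00141224  0.00758994] [-8.27709853 -0.37009551 14.17804469] [-0.01695051  1.18469057  0.03343738]
[ 0.63765284 -0.00873096]
s [[127.0, 200.0], [213.0, 161.0], [286.0, 206.0], [199.0, 248.0], [191.0, 209.0], [308.0, 154.0], [104.0, 223.0], [100.0, 151.0], [199.0, 67.0]]
t [[160.0, 150.0], [261.0, 162.0], [250.0, 263.0], [147.0, 251.0], [126.0, 252.0], [266.0, 269.0], [144.0, 140.0], [142.0, 125.0], [205.0, 177.0]]
```

View pics/h2.png

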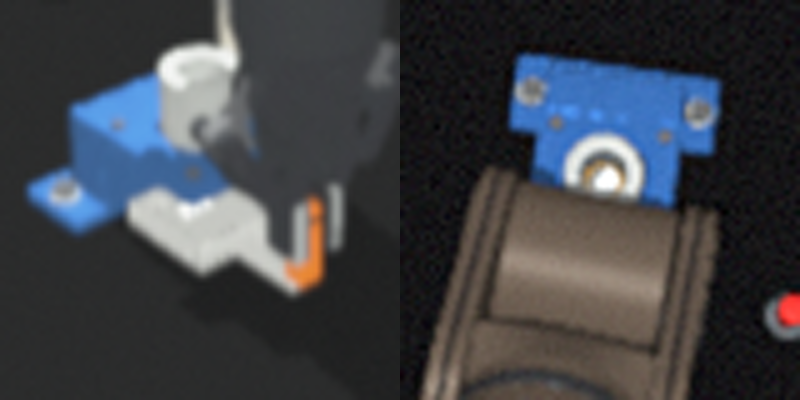

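The picture shows the tray's left corner at scene-crop (130,202), as predicted, so the pan is about 3 mm short. The gripper is pressing the tray on the bench (14 N), and the friction holds it back. I'll ease the press and nudge on.

Call:
jog_arm(deltas="0 0 0.05 0 0 0;0 0 0.05 0 0 0;0 0 0 0 0 0")

```text
time: 14.8
eef_pos: [0.5649, -0.0006, 0.0081]
tcp_rot: [0.999, -0.049, -0.001, 0.0]
contact_force: [-0.4, 0.3, -1.5]
opening: 0.154
finger_force: 35.1
```

Call:
jog_arm(deltas="0.1 -0.03 0 0 0 0;0 0 0 0 0 0")

```text
time: 15.05
eef_pos: [0.5681, -0.0009, 0.009]
tcp_rot: [0.999, -0.049, -0.0, 0.0]
contact_force: [-0.6, 0.4, -1.1]
opening: 0.159
finger_force: 35.1
```

Call:
jog_arm(deltas="-0.08 -0.02 -0.06 0 0 0;0 0 0 0 0 0")

```text
time: 15.3
eef_pos: [0.5661, -0.0011, 0.0078]
tcp_rot: [0.999, -0.049, -0.0, -0.0]
contact_force: [0.5, -0.4, -2.0]
opening: 0.16
finger_force: 35.1
```

Call:
jog_arm(deltas="0 0 0 0 0 0;0 0 0 0 0 0;0 0 0 0 0 0;0 0 0 0 0 0;0 0 0 0 0 0", gripper=1)

```text
time: 15.92
eef_pos: [0.5665, -0.0012, 0.0082]
tcp_rot: [0.999, -0.049, 0.0, 0.0]
contact_force: [-0.1, -0.8, -0.5]
opening: 0.999
finger_force: 0.0
```

Call:
jog_arm(deltas="0 0 1 0 0 0;0 0 1 0 0 0;0 0 1 0 0 0;0 0 1 0 0 0;0 0 1 0 0 0;0 -0.5 1 0 0 0;-0.12 -1 0.6 0 0 0;-0.12 -1 0 0 0 0;-0.12 -1 0 0 0 0;-0.12 -1 0 0 0 0;-0.12 -1 0 0 0 0;-0.12 -1 0 0 0 0;-0.12 -1 0 0 0 0;-0.12 -1 0 0 0 0;-0.12 -1 0 0 0 0;-0.12 -1 0 0 0 0;-0.12 -0.2 0 0 0 0;0 0 0 0 0 0;0 0 0 0 0 0")

```text
time: 18.3
eef_pos: [0.5401, -0.2146, 0.1401]
tcp_rot: [0.999, -0.048, -0.0, -0.0]
contact_force: [0.2, -0.3, 0.3]
opening: 0.998
finger_force: 0.0
```

Run:
```python
from m import *
np.set_printoptions(precision=4,suppress=True)
import pickle
S=shot('scene');T=shot('top');pickle.dump((S,T),open('c1.pkl','wb'));s=get_state();print(s['eef_pos'])
# tray check from scene: white pan mask leftmost/lowest points vs model at bore-centred pose
a=np.radians(-5.6);u=np.array([np.cos(a),np.sin(a),0]);v=np.array([-u[1],u[0],0]);b=np.array([.641,-.0085,0])
P=[b+i*.03*u+j*.03*v+[0,0,z] for i,j,z in((1,1,.014),(1,1,0),(-1,1,.014),(-1,1,0),(-1,-1,.014))]
print(proj(S,P)); print('grip top',proj(S,[b-.075*u+[0,0,.052]]),proj(T,[b-.075*u+[0,0,.052]]))
print('grip',fit([(S,maskhull(S,orange,(260,210,300,250))),(T,maskhull(T,orange,(255,215,290,255)))],box(-.007,.007,-.007,.007,.006,.052),[.56,0,0]), b-.075*u)
w=lambda i:(i.min(-1)>70)&(i.max(-1)-i.min(-1)<40)
m=w(S['color'].astype(int))[205:250,225:300]; pts=np.argwhere(m)[:,::-1]+[225,205]
print('left',pts[pts[:,0]==pts[:,0].min()],'low',pts[pts[:,1]==pts[:,1].max()])
```

```text
[ 0.5402 -0.2145  0.1401]
[[252.0326 224.1867]
 [252.2015 228.552 ]
 [266.4353 233.7786]
 [266.5165 238.2338]
 [283.7846 225.3322]]
grip top [[286.9251 224.4317]] [[273.3641 232.6791]]
grip (array([0.5662, 0.0001, 0.002 ]), array([-0.8367, -0.1656,  0.3137,  0.1578]), [(149, 135), (33, 33)]) [ 0.5664 -0.0012  0.    ]
left [[239 222]
 [239 223]
 [239 224]] low [[284 243]
 [285 243]
 [286 243]]
```

The tray is within about 1 mm. Now I'll grasp the rod.

Call:
jog_arm(deltas="0 0 -1 0 0 0;0 0 -1 0 0 0;0 0 -1 0 0 0;0 0 -0.9 0 0 0;0 0 0 0 0 0;0 0 0 0 0 0")

```text
time: 19.15
eef_pos: [0.5405, -0.2154, 0.0625]
tcp_rot: [0.999, -0.049, 0.0, 0.0]
contact_force: [-0.6, -0.5, 0.1]
opening: 1.0
finger_force: 0.0
```

Call:
jog_arm(deltas="0 0 0 0 0 0;0 0 0 0 0 0;0 0 0 0 0 0;0 0 0 0 0 0;0 0 0 0 0 0;0 0 0 0 0 0", gripper=0, squeeze=60)

```text
time: 19.9
eef_pos: [0.5403, -0.2154, 0.0626]
tcp_rot: [0.999, -0.049, 0.0, 0.0]
contact_force: [0.1, 0.0, 2.8]
opening: 0.216
finger_force: 58.6
```

Call:
jog_arm(deltas="0 0 0.5 0 0 0;0 0 1 0 0 0;0 0 1 0 0 0;0 0 1 0 0 0;0 0 1 0 0 0;0 0 0.8 0 0 0;0.3 0.6 0 0 0 0;0.46 0.95 0 0 0 0;0.46 0.95 0 0 0 0;0.46 0.95 0 0 0 0;0.46 0.95 0 0 0 0;0.46 0.95 0 0 0 0;0.46 0.95 0 0 0 0;0.46 0.95 0 0 0 0;0.46 0.95 0 0 0 0;0.46 0.95 0 0 0 0;0.46 0.9 0 0 0 0;0.14 0.25 0 0 0 0;0 0 0 0 0 0;0 0 0 0 0 0")

```text
time: 22.4
eef_pos: [0.6407, -0.0097, 0.168]
tcp_rot: [0.999, -0.049, -0.0, 0.0]
contact_force: [-0.3, 0.6, -1.7]
opening: 0.218
finger_force: 58.7
```

Run:
```python
from h import *
import pickle
S=shot('scene');T=shot('top');pickle.dump((S,T),open('c2.pkl','wb'));s=get_state();e=s['eef_pos'];print(e,s['contact_force'],s['opening'])
o=[]
q=proj(S,[[e[0],e[1],e[2]-.054],[e[0],e[1],e[2]-.01],[.641,-.0085,.096]]);x0,y0=(int(q[0][0])-40,int(q[0][1])-45)
print(np.round((q-[x0,y0]+.5)*7-.5))
cv2.imwrite('pics/i1.png',cv2.resize(S['color'][y0:y0+80,x0:x0+80],None,fx=7,fy=7,interpolation=cv2.INTER_CUBIC))
```

```text
[ 0.64068214 -0.00977196  0.1681003 ] [-0.3815982   0.09367535 -1.1364948 ] 0.21350792726121123
[[289. 323.]
 [287. 214.]
 [286. 367.]]
```

View pics/i1.png

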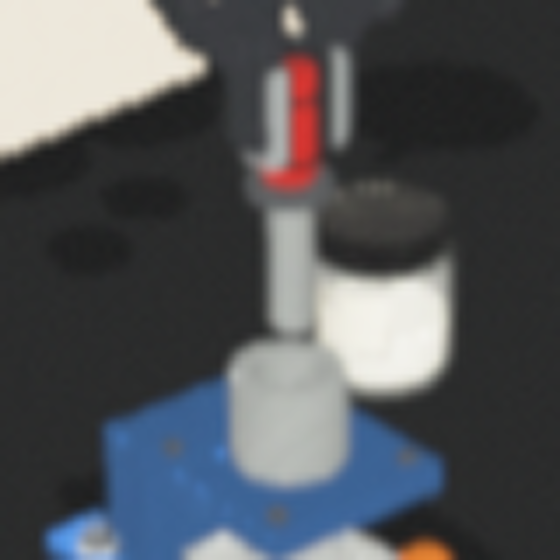

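The rod is upright, with its tip at crop (291,330) right over the sleeve mouth at (290,365). Inserting now.

Call:
jog_arm(deltas="0 0.04 -0.7 0 0 0;0 0 -0.6 0 0 0;0 0 -0.5 0 0 0;0 0 -0.3 0 0 0;0 0 0 0 0 0")

```text
time: 23.12
eef_pos: [0.6405, -0.0083, 0.1253]
tcp_rot: [0.999, -0.049, -0.001, -0.0]
contact_force: [0.2, 0.1, -0.6]
opening: 0.212
finger_force: 58.7
```

Inside the bore and free. Now to push.

Call:
jog_arm(deltas="0 0 -0.3 0 0 0;0 0 -0.3 0 0 0;0 0 -0.3 0 0 0;0 0 0 0 0 0")

```text
time: 23.62
eef_pos: [0.6415, -0.0084, 0.1088]
tcp_rot: [0.999, -0.049, 0.001, 0.0]
contact_force: [0.3, 0.1, -1.2]
opening: 0.215
finger_force: 59.0
```

Call:
jog_arm(deltas="0 0 -0.2 0 0 0;0 0 -0.2 0 0 0;0 0 0 0 0 0")

```text
time: 24.0
eef_pos: [0.6403, -0.0083, 0.0989]
tcp_rot: [0.999, -0.049, -0.001, -0.0]
contact_force: [0.8, 0.3, -1.5]
opening: 0.219
finger_force: 58.9
```

Call:
jog_arm(deltas="0 0 -0.1 0 0 0;0 0 -0.1 0 0 0;0 0 0 0 0 0")

```text
time: 24.38
eef_pos: [0.6409, -0.0084, 0.0966]
tcp_rot: [0.999, -0.049, -0.0, 0.0]
contact_force: [-1.8, 0.2, 0.9]
opening: 0.212
finger_force: 59.2
```

Call:
jog_arm(deltas="0 0 -0.1 0 0 0;0 0 0 0 0 0;0 0 0 0 0 0")

```text
time: 24.75
eef_pos: [0.641, -0.0084, 0.0966]
tcp_rot: [0.999, -0.048, -0.0, 0.0]
contact_force: [-5.2, -0.5, 7.6]
opening: 0.212
finger_force: 60.0
```

The flange is seated on the sleeve (hard stop at 0.0966), so the plug is past the balls. Withdrawing.

Call:
jog_arm(deltas="0 0 0.3 0 0 0;0 0 0.6 0 0 0;0 0 0.8 0 0 0;0 0 0.9 0 0 0;0 0 1 0 0 0;0 0 0.1 0 0 0;0 0 0 0 0 0;-0.46 -0.95 0 0 0 0;-0.46 -0.95 0 0 0 0;-0.46 -0.95 0 0 0 0;-0.46 -0.95 0 0 0 0;-0.46 -0.95 0 0 0 0;-0.46 -0.95 0 0 0 0;-0.46 -0.95 0 0 0 0;-0.46 -0.95 0 0 0 0;-0.46 -0.95 0 0 0 0;-0.46 -0.95 0 0 0 0;-0.43 -0.85 0 0 0 0;0 0 0 0 0 0;0 0 0 0 0 0")

```text
time: 27.25
eef_pos: [0.5404, -0.2152, 0.1681]
tcp_rot: [0.999, -0.049, 0.0, -0.0]
contact_force: [-0.7, 0.5, -2.2]
opening: 0.215
finger_force: 58.8
```

Run:
```python
from m import *
import pickle
np.set_printoptions(precision=4,suppress=True)
S=shot('scene');T=shot('top');pickle.dump((S,T),open('c3.pkl','wb'));s=get_state();e=s['eef_pos'];print(e,s['contact_force'],s['opening'])
T0=pickle.load(open('c0.pkl','rb'))['top'];S1=pickle.load(open('c1.pkl','rb'))[0]
q=proj(T,[[.641,-.0085,.096]])[0].astype(int);print(q)
for c in (T0,T): print(c['color'][q[1]-3:q[1]+4,q[0]-3:q[0]+4].tolist())
# brass pixels in scene pan: strong blue deficit
i=S['color'][215:240,235:290].astype(int);j=S1['color'][215:240,235:290].astype(int)
d=np.abs(i-j).sum(-1);p=np.argwhere(d>80)[:,::-1]+[235,215];print(len(p),p.mean(0) if len(p) else '', [S['color'][b,a].tolist() for a,b in p[:6]])
print('grip',fit([(S,maskhull(S,orange,(280,210,300,250))),(T,maskhull(T,orange,(262,220,290,255)))],box(-.007,.007,-.007,.007,.006,.052),[.56,0,0])[:2])
# post tube: top view, tube axis via mask? scene tip
print('tip',proj(S,[[*e[:2],e[2]-.054]]),'post top',proj(S,[[.5403,-.2154,.062]]))
```

```text
[ 0.5405 -0.2148  0.1681] [-0.3517 -0.2807 -1.5138] 0.2168564080374116
[276 203]
[[[161, 161, 155], [119, 118, 113], [106, 104, 99], [107, 101, 97], [117, 107, 98], [118, 112, 106], [141, 142, 137]], [[113, 107, 102], [91, 93, 96], [92, 116, 136], [88, 115, 135], [100, 113, 125], [98, 110, 117], [103, 109, 109]], [[90, 114, 133], [73, 108, 130], [55, 101, 130], [47, 95, 122], [50, 86, 108], [69, 99, 114], [79, 100, 112]], [[71, 122, 156], [53, 103, 134], [22, 46, 64], [14, 28, 34], [15, 21, 28], [32, 53, 69], [58, 106, 136]], [[53, 93, 121], [24, 60, 80], [10, 14, 21], [23, 14, 11], [19, 6, 11], [24, 31, 38], [46, 97, 128]], [[70, 92, 103], [12, 26, 38], [12, 10, 11], [15, 13, 7], [13, 10, 7], [19, 22, 30], [43, 86, 112]], [[130, 139, 141], [50, 54, 58], [16, 17, 17], [12, 8, 10], [10, 5, 8], [24, 34, 39], [84, 117, 140]]]
[[[161, 164, 158], [117, 118, 116], [100, 97, 92], [98, 94, 88], [110, 101, 93], [111, 106, 102], [136, 138, 134]], [[101, 97, 93], [94, 82, 74], [112, 96, 86], [124, 109, 101], [125, 109, 95], [111, 96, 85], [104, 101, 94]], [[116, 107, 105], [133, 124, 119], [207, 202, 196], [239, 238, 235], [235, 235, 229], [210, 201, 193], [158, 147, 138]], [[127, 123, 122], [162, 160, 161], [246, 247, 244], [255, 255, 255], [255, 255, 255], [255, 255, 255], [225, 219, 215]], [[124, 128, 131], [123, 147, 165], [189, 210, 224], [204, 226, 234], [208, 226, 233], [216, 226, 231], [206, 211, 213]], [[112, 131, 142], [104, 136, 160], [189, 209, 221], [229, 237, 241], [225, 234, 239], [173, 196, 212], [147, 168, 181]], [[145, 158, 165], [131, 141, 149], [210, 212, 208], [254, 253, 251], [255, 255, 255], [245, 246, 245], [175, 195, 206]]]
40 [267.975 226.95 ] [[153, 128, 120], [159, 117, 97], [165, 132, 117], [172, 163, 161], [181, 194, 205], [134, 174, 202]]
grip (array([0.5662, 0.0001, 0.002 ]), array([-0.8367, -0.1656,  0.3137,  0.1578]))
tip [[347.292  177.2138]] post top [[345.9324 193.9768]]
```

The brass is gone from the bore, and brass pixels now show in the pan at scene (268,227). The plug has dropped and the tray hasn't moved. Hanging the rod back.

Call:
jog_arm(deltas="0 0 -0.8 0 0 0;0 0 -0.8 0 0 0;0 0 -0.6 0 0 0;0 -0.02 -0.4 0 0 0;0 0 -0.4 0 0 0;0 0 0 0 0 0")

```text
time: 28.1
eef_pos: [0.5399, -0.2156, 0.1074]
tcp_rot: [0.999, -0.049, -0.001, -0.0]
contact_force: [0.1, -0.9, -0.5]
opening: 0.216
finger_force: 58.8
```

Entered the post, no contact.

Call:
jog_arm(deltas="0 0 -0.5 0 0 0;0 0 -0.5 0 0 0;0 0 -0.5 0 0 0;0 0 -0.4 0 0 0;0 0 -0.2 0 0 0;0 0 0 0 0 0")

```text
time: 28.85
eef_pos: [0.5401, -0.2156, 0.0657]
tcp_rot: [0.999, -0.049, -0.0, -0.0]
contact_force: [-0.2, 0.4, -1.8]
opening: 0.215
finger_force: 58.8
```

Call:
jog_arm(deltas="0 0 -0.08 0 0 0;0 0 -0.07 0 0 0;0 0 0 0 0 0")

```text
time: 29.22
eef_pos: [0.5403, -0.2158, 0.0632]
tcp_rot: [0.999, -0.049, 0.0, 0.0]
contact_force: [-0.1, -0.5, -0.3]
opening: 0.214
finger_force: 58.8
```

Call:
jog_arm(deltas="0 0 -0.06 0 0 0;0 0 0 0 0 0")

```text
time: 29.48
eef_pos: [0.5405, -0.2159, 0.0626]
tcp_rot: [0.999, -0.049, 0.0, 0.0]
contact_force: [-1.4, 0.6, 2.8]
opening: 0.216
finger_force: 59.3
```

Seated, light contact. Opening slowly and withdrawing upward.

Call:
jog_arm(deltas="0 0 0 0 0 0;0 0 0 0 0 0;0 0 0 0 0 0;0 0 0 0 0 0;0 0 0 0 0 0;0 0 0 0 0 0;0 0 0.5 0 0 0;0 0 1 0 0 0;0 0 1 0 0 0;0 0 1 0 0 0;0 0 1 0 0 0;-0.5 -1 1 0 0 0;-0.5 -1 0 0 0 0;-0.5 -1 0 0 0 0;-0.5 -1 0 0 0 0;-0.5 -1 0 0 0 0;-0.5 -1 0 0 0 0;-0.5 -1 0 0 0 0;-0.5 -1 0 0 0 0;0 0 0 0 0 0", gripper=1)

```text
time: 31.98
eef_pos: [0.4595, -0.3773, 0.1719]
tcp_rot: [0.999, -0.05, -0.0, -0.0]
contact_force: [0.2, -1.0, -0.2]
opening: 1.001
finger_force: 0.0
```

Run:
```python
from m import *
import pickle
np.set_printoptions(precision=4,suppress=True)
S=shot('scene');T=shot('top');s=get_state();print(s['eef_pos'],s['contact_force'],s['opening'])
d=pickle.load(open('c0.pkl','rb'))
r2=lambda i:red(i)&(i[...,2]>130)
for S_,T_ in((d['scene'],d['top']),(S,T)):
    print('rod',fit([(S_,maskhull(S_,r2,(344,177,355,196))),(T_,maskhull(T_,red,(340,235,358,250)))],cyl(.01,.006,.048),[.5,-.1,.06]))
for n,c in(('scene',S),('top',T)):
    D=np.abs(c['color'].astype(int)-d[n]['color']).max(-1)>60
    m=cv2.morphologyEx(D.astype(np.uint8),cv2.MORPH_CLOSE,np.ones((5,5)));k,l,st,ce=cv2.connectedComponentsWithStats(m)
    print(n,[x[:5].tolist() for x in st[1:] if x[4]>12])
print('plug seen', S['color'][227,264:273].tolist())
```

```text
[ 0.4601 -0.3758  0.1718] [ 0.3066 -0.1124 -0.422 ] 1.002481118538842
rod (array([ 0.5406, -0.2152,  0.0631]), array([-0.7871, -0.0018,  0.4605,  0.6502]), [(120, 120), (54, 63)])
rod (array([ 0.5413, -0.2144,  0.0657]), array([-0.955 , -0.1585,  0.1822,  0.357 ]), [(120, 121), (52, 63)])
scene [[399, 0, 65, 223, 5485], [468, 0, 69, 224, 3494], [533, 0, 27, 88, 1845], [533, 94, 10, 12, 64], [533, 112, 13, 15, 68], [397, 131, 10, 13, 47], [253, 222, 39, 21, 582], [410, 231, 101, 70, 2978], [537, 230, 23, 34, 321], [190, 278, 53, 35, 1146], [443, 314, 37, 14, 314], [405, 345, 51, 30, 871]]
top [[273, 202, 8, 6, 38], [270, 219, 8, 18, 108], [170, 225, 25, 41, 647], [302, 227, 194, 193, 12572], [433, 363, 127, 57, 2951], [179, 369, 132, 51, 3068]]
plug seen [[147, 174, 189], [100, 145, 173], [93, 138, 168], [91, 144, 179], [91, 151, 187], [93, 155, 191], [90, 153, 189], [83, 145, 181], [109, 148, 173]]
```

Run:
```python
from m import *
import pickle
d=pickle.load(open('c0.pkl','rb'))
S=shot('scene');T=shot('top')
o=[]
for n,c,(x0,y0,x1,y1) in(('scene',S,(330,168,364,222)),('top',T,(330,228,364,258))):
    a=d[n]['color'][y0:y1,x0:x1];b=c['color'][y0:y1,x0:x1]
    x=np.float32(cv2.cvtColor(a,7));y=np.float32(b[...,2]);x=np.float32(a[...,2])
    print(n,np.abs(x-y).max())
    if n=='scene':
        for rr in((344,176,356,197),): 
            print([maskhull(q,lambda i:i[...,2]-i[...,1]>60,rr) for q in(d[n],c)])
        w=np.s_[8:30,12:27]; print(cv2.phaseCorrelate(np.ascontiguousarray(x[w]),np.ascontiguousarray(y[w])))
        for r in range(8,32,1): print(r+y0,x[r,17:21].astype(int),y[r,17:21].astype(int))
    o+=[cv2.resize(q,None,fx=8,fy=8,interpolation=cv2.INTER_CUBIC) for q in(a,b)]
im=np.hstack(o[:2]);cv2.imwrite('pics/j.png',im)
```

```text
scene 40.0
[(array([347.6557971 , 184.66425121]), 138.0), (array([347.64628297, 184.74940048]), 139.0)]
((0.39378405868068533, -0.1326559839065542), 0.974018668797281)
176 [61 59 56 44] [79 70 61 52]
177 [137 139 132 106] [165 158 153 137]
178 [224 225 220 195] [238 237 237 229]
179 [242 242 241 235] [246 246 246 244]
180 [240 242 241 237] [245 246 246 243]
181 [221 226 226 219] [233 237 237 230]
182 [187 192 191 183] [205 213 214 203]
183 [151 154 153 149] [167 171 175 169]
184 [160 160 160 156] [172 176 178 175]
185 [183 184 181 173] [194 201 199 188]
186 [192 195 191 177] [208 213 210 193]
187 [194 197 195 176] [213 215 214 193]
188 [195 198 195 175] [215 216 214 190]
189 [195 197 192 167] [214 215 209 181]
190 [184 186 179 146] [203 202 187 159]
191 [154 158 156 131] [169 169 165 153]
192 [158 162 158 136] [172 174 175 163]
193 [171 172 155 134] [182 181 174 154]
194 [149 149 133 119] [159 156 149 135]
195 [117 117 110 103] [126 124 123 116]
196 [108 109 109 110] [123 123 123 124]
197 [129 129 137 138] [154 155 155 153]
198 [132 133 136 136] [154 156 154 150]
199 [124 126 127 124] [140 141 140 137]
top 41.0
```

View pics/j.png

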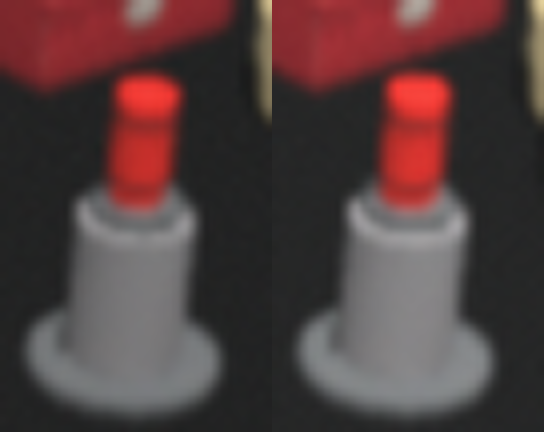

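The before and after crops match: the handle top is at (148,90) in the first and (418,90) in the second, with the flange on the tube at about y=210 in both. The rod is seated upright, the plug is in the tray and the gripper is clear. Handing in.

```bash
python3 -c "
from plant import ctrl
print(ctrl.sign_off())"
```

```text
the job is handed in; nothing more can be done
None
```

The job is handed in after about 32 s of robot time: the plug is in the tray under the sleeve, the rod is back in its post seated on its flange, the gripper is open and clear, and the camera comparison showed no change at the jars or the bulb.

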